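Book a seal to a meter with the code reader

TASK

Book this seal to its meter: draw the straight-bodied code reader up out of its well in the wooden stand, aim its window squarely at the square code on top of the aluminium seal housing from about 10 cm and hold it still there for two seconds. Then turn the reader to face the square code on the front of the meter on the sloping rest, again squarely and from about 10 cm, and finish like that: still holding the reader up, steady on the meter's code. Do not touch the meter or the seal housing, and leave the other things on the desk and in the stand as they are.

Things in the scene. Friction and masses are not known exactly. Their poses are not given: they have to be found in the camera images.
- reader: Straight cordless code reader, 175 mm long, ~190 g, standing window down in a square well of the stand. Origin: centre of its window end; +z along the body to the handle end, the window looks along -z. Grey head 46 (x) by 40 (y) mm up to z = 46 mm, collar 40 by 34 to 60 mm, then black handle 34 (x) by 28 (y) mm to z = 175 mm. Grip either pair of faces; roll about z does not matter for reading.
- reader_window (a point): The centre of the reader's window (same point as the reader's origin).
- stand: Slotted wooden stand, fixed. Origin under the centre of its front block (85 x 250 x 75 mm high), +x away from robot, y along its length. Two square wells 54 mm wide, floors at z = 15 mm, at x = 0, y = -85 and +85 mm hold reader and torch, either way round; pliers slot at y = 0. Low rear block 45 mm high, x 42 to 93 mm, with red cover, top at 105 mm.
- torch: Round aluminium inspection torch, 150 mm long, handle 30 mm and head 46 mm in diameter, standing head down in the other square well, top at 165 mm. To be left alone. Origin: centre of its lower end.
- pliers: Steel sealing pliers standing jaws down in the middle slot of the stand, handles up to 160 mm above the desk, 56 mm wide along the stand's x. To be left alone. Origin: centre of the lower end.
- cover: Red plastic terminal cover, 110 by 90 by 24 mm, standing on edge in the rear slot of the stand. To be left alone. Origin: centre of its lower edge.
- seal: Squat aluminium seal housing, 64 mm in diameter and 36 mm high with a small lug on its side, loose on the desk to the robot's right, 240 g. A white label with a square code, 26 mm wide, lies on its flat top. Origin: centre of its underside, z up.
- seal_code (a point): The centre of the code on top of the seal housing, 37 mm above the desk; the code faces straight up.
- meter: Single-phase electricity meter, 190 x 130 x 65 mm, fixed on a grey sloping rest (190 mm deep, 170 wide). Origin: centre of its back, 95 mm above the desk; x up the slope, y left across it, z straight out of its front. The front leans back: z points up and towards the robot's side, 0.73 rad (42 degrees) from vertical. Highest edge about 210 mm above the desk.
- meter_code (a point): The centre of the square code, a white label 28 mm wide on the meter's front, lower right as seen from the robot: 18 mm down the slope, 30 mm to the right (-y) and 66 mm out along the meter's z from the meter's origin. It faces along the meter's z axis.
- spool: Spool of copper sealing wire with plywood ends, 58 mm in diameter, 40 mm high, standing on the desk. To be left alone. Origin: centre of its underside.
- tea_glass: Empty tea glass, 60 mm wide, 85 mm high, standing on the desk in front of the robot. To be left alone. Origin: centre of its underside.
- screwdriver: Screwdriver, 190 mm long, lying on the desk on the right, origin under its middle. To be left alone.
Mind the look-alikes: they are no part of the job. What is shaped like the reader but red or yellow is not meant.

How it is judged:
On the way, in this order (a step that is already met when the one before it is completed fails the run):
1. the reader is drawn up clear of the stand, in the fingers (z of reader_window in the frame of stand above 0.085 m and contact force between the fingers and reader above 0.5 N), for 0.1 s.
2. the reader looks squarely at the seal housing's code from 50 to 150 mm and is held still for a second (x of seal_code in the frame of reader between -0.018 and 0.018 m and y of seal_code in the frame of reader between -0.018 and 0.018 m and z of seal_code in the frame of reader between -0.15 and -0.05 m and angle between reader's own z axis and vertical below 0.3 rad and linear speed of reader below 0.03 m/s and angular speed of reader below 0.2 rad/s and contact force between the fingers and reader above 0.5 N), for 1 s.
At the end, for the whole second after the job is handed in: Held in the fingers alone and still: window over 120 mm up and 50 to 150 mm from the meter code, the code within 18 mm of the reader axis (x and y), axis within 0.3 rad of square; meter and stand not touched; seal housing moved under 10 mm, bystanders under 25 mm (x of meter_code in the frame of reader between -0.018 and 0.018 m and y of meter_code in the frame of reader between -0.018 and 0.018 m and z of meter_code in the frame of reader between -0.15 and -0.05 m and angle between the z axis of reader and the z axis of meter, either way round below 0.3 rad and angle between reader's own z axis and vertical below 1.2 rad and linear speed of reader below 0.03 m/s and angular speed of reader below 0.2 rad/s and height (world z) of reader_window above 0.12 m and contact force between the fingers and reader above 0.5 N and contact force between reader and meter below 0.2 N and contact force between reader and stand below 0.2 N and distance of seal from where it was at the start of the episode below 0.01 m and distance of each of pliers, torch, cover, spool, tea_glass, screwdriver from where it was at the start of the episode below 0.025 m); the arm keeps its last pose, push and grip.
It fails at once if the meter or the seal housing is touched (contact force between any of reader, the arm, the fingers and meter above 1 N or contact force between any of reader, the arm, the fingers and seal above 1 N).
It fails at once if a bystander on the desk or in the stand is shifted or knocked over (distance of any of pliers, torch, cover, spool, tea_glass, screwdriver from where it was at the start of the episode above 0.025 m or angle between tea_glass's own z axis and vertical above 0.5 rad or angle between any of pliers, torch's own z axis and vertical above 0.4 rad).
It also fails if it takes over 45 s, if anything falls off the work surface, if the arm or the gripper's body presses on something with over 40 N, if the wrist force passes 120 N, or if a joint passes its speed limit or range.

ROBOT

A 6-joint arm with a two-finger parallel gripper is mounted at the origin on the work surface. World frame = base frame: x ahead of the robot, y to its left, z up, the work surface at z = 0. Lengths are in m, angles in rad, forces in N, time in s.
With the tool pointing down it reaches from about 0.35 to 1 m from the base axis. Payload 7.1 kg.
Tool frame: the origin (TCP) lies midway between the tips of the shut fingers; the grasp point (between the pads) lies 19 mm behind it; z points along the fingers, y is the line along which they close (so a half turn about z gives the same grasp; the last joint's range is limited). The gripper opens to 85 mm and grips with 20 to 120 N. Pads are 22 mm wide; open, the fingers measure 114 mm over their backs; the gripper's body (76 mm by 85 mm) begins 54 mm behind the grasp point. The pads swing forward as they close: fully open they stand 13 mm farther back than shut.
Start: joints at [-1.241, 0.423, 1.63, -0, 1.089, -0.019], TCP at [0.214, -0.587, 0.231] pointing down, gripper open.
Joint ranges: [-3, 3], [-0.9, 2.11], [0.09, 2.58], [-1.31, 4.45], [0.11, 2.69], [-2.54, 2.54]. Speed limits (rad/s): [2.39, 2.39, 3.01, 3.14, 3.14, 3.14].

INTERFACE

Orientations are given as [roll, pitch, yaw] about the fixed x, y, z axes, in that order (R = Rz(yaw) Ry(pitch) Rx(roll)).
In Python, from station import manip gives the robot as it stands. The module is installed in compiled form; this text tells all that it offers. Calls block until the motion is done:
- manip.goto(position, orientation): joint-space move of the TCP to a pose.
- manip.line_to(position, rate=0.15, attitude=None): straight line of the TCP; attitude=None keeps the orientation; rate is the mean speed in m/s.
- manip.set_joints(angles): joint-space move.
- manip.let_go() and manip.grab(squeeze=None): open the fingers fully, or close them until they stop; squeeze is the grip in N (None keeps the last).
- manip.sleep(seconds).
- manip.ik(position, orientation): joint angles nearest the present ones, or None.
- manip.state(): the state.
- manip.read_camera(name): name is "scene" or "top" or "wrist"; returns a dict with "image" (480x640x3 uint8, blue, green, red), "mtx" (3x3 intrinsics, pixels), "world_to_cam" (4x4, takes a point from world to camera coordinates); the wrist camera has in their place "tool_from_camera" (4x4, takes a point from camera to tool coordinates, whose origin is the TCP and whose axes are the flange's). Camera axes: x right, y down, z forward; pixel columns grow to the right and rows downward; lengths in m; the calibration is good to about 2 mm. A picture is of the moment at which its call begins: read the wrist's pose just before it. There is no depth.
A pose or a line that the arm cannot do raises manip.IKError and nothing moves.
- manip.sign_off(): hands the job in; it is judged then, once.
The state is a dict: "time_s": time; "joints": joint angles; "joint_vel": joint speeds; "tau": joint torques, N m; "tool_pos": TCP position; "ee_rot": TCP orientation; "wrist_force": force on the tool from outside, world axes, zero at the start; "torque": the same for the moment, N m; "width": opening from 0.0 (shut) to 1.0 (fully open); "grip_force": force on a finger pad.
Only numpy, scipy, OpenCV 4.12 (cv2) and the standard library are available. Lean on these libraries where they do the work, as an engineer would, in place of code of your own. Each camera call takes 0.05 s, during which the arm holds its last target. There are 200 camera calls.

## Working session

There is one attempt and no reset: what is moved stays moved. The work goes in short steps, each a Python script; the robot and the scene stay as the last script left them, time stands still between calls to the robot, and variables do not carry over. Pictures are saved under pics/ and viewed, at most 10 in all, crops included, and the job is handed in when it is done.

```bash
mkdir -p pics
python3 - <<'E'
from station import manip
import cv2, numpy as np, pickle
d={}
for n in("scene","top","wrist"):
    s=manip.state(); c=manip.read_camera(n); d[n]=c; c['tool']=(s['tool_pos'],s['ee_rot']); cv2.imwrite(f'pics/{n}0.png',c['image'])
    print(n,c['mtx'].tolist(),np.round(c.get('world_to_cam',c.get('tool_from_camera')),4).tolist())
pickle.dump(d,open('d0.pkl','wb'))
print(manip.state())
E
```

```text
scene [[580.7393687281779, 0.0, 313.85978929612264], [0.0, 580.7393687281779, 249.18974448380717], [0.0, 0.0, 1.0]] [[0.4064, 0.9137, 0.0066, -0.2584], [0.5324, -0.2309, -0.8144, -0.2137], [-0.7426, 0.3344, -0.5802, 1.8166], [0.0, 0.0, 0.0, 1.0]]
top [[473.30798475442396, 0.0, 313.7823642911597], [0.0, 473.30798475442396, 239.39353413170107], [0.0, 0.0, 1.0]] [[-0.0088, -0.9995, 0.0295, 0.0153], [-0.9921, 0.005, -0.1253, 0.5638], [0.1251, -0.0304, -0.9917, 1.1874], [0.0, 0.0, 0.0, 1.0]]
wrist [[365.26286851897044, 0.0, 321.60883354851114], [0.0, 365.26286851897044, 242.73547224631437], [0.0, 0.0, 1.0]] [[-0.0009, -0.9559, -0.2937, 0.0746], [1.0, -0.001, 0.0001, 0.0011], [-0.0004, -0.2937, 0.9559, -0.1434], [0.0, 0.0, 0.0, 1.0]]
{'time_s': 0.15, 'joints': array([-1.24100668e+00,  4.23680370e-01,  1.63047927e+00,  1.62101714e-05,
        1.08860156e+00, -1.89787363e-02]), 'joint_vel': array([-9.17992342e-06, -1.69261693e-03, -2.89202951e-03, -8.07429575e-05,
       -2.29902362e-03, -2.89894196e-04]), 'tau': array([-6.96088900e-04, -5.57770622e+01, -2.82017058e+01, -5.77597490e-06,
        4.87598052e-03,  5.69085046e-06]), 'tool_pos': array([ 0.21349638, -0.58697036,  0.23072868]), 'ee_rot': array([-3.14042459e+00, -3.65266896e-05,  3.48760839e-01]), 'wrist_force': array([ 0.52969329, -0.36520527,  0.80225496]), 'torque': array([ 0.01939979,  0.01712408, -0.02448644]), 'grip_force': 0.0, 'width': 1.0007513081116048}
```

View pics/scene0.png

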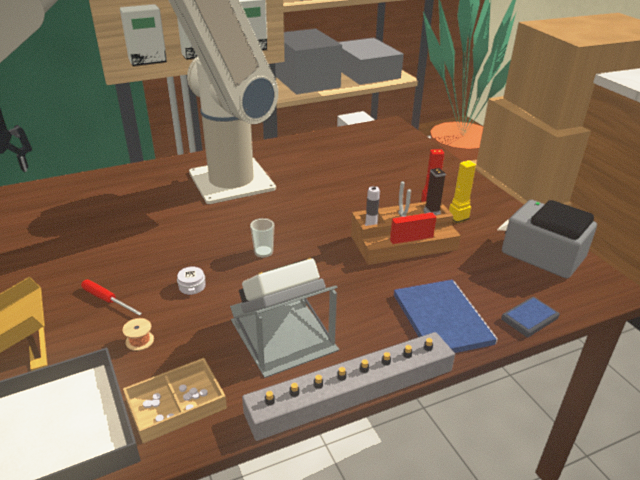

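View pics/top0.png

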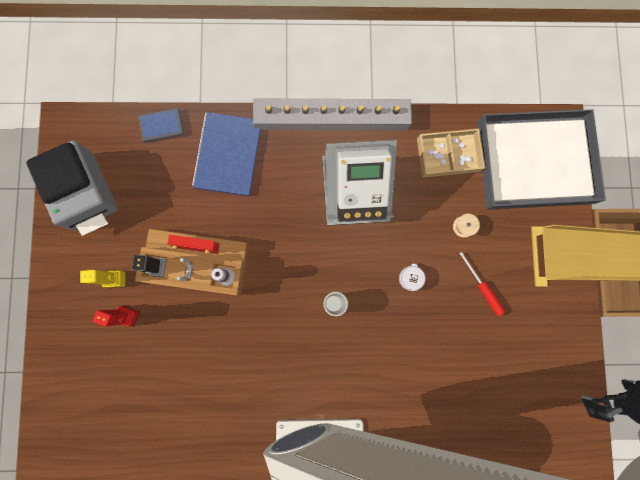

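The scene view shows the black reader in the stand at about (436,190), the torch at (372,205), the seal at (191,281) and the meter on its rest at (285,300). The top view puts the reader at (148,264), the seal code at (413,278) and the meter code at (376,198). I'll enlarge these areas next.

Run:
```python
import cv2,numpy as np
t=cv2.imread('pics/top0.png');s=cv2.imread('pics/scene0.png')
r=lambda i,x,y,w,h:cv2.resize(i[y:y+h,x:x+w],(400,300),interpolation=cv2.INTER_CUBIC)
cv2.imwrite('pics/m0.png',np.vstack([np.hstack([r(t,80,215,180,135),r(s,350,140,140,105)]),np.hstack([r(t,315,135,120,90),r(t,383,250,60,45)])]))
```

```text
(no output)
```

View pics/m0.png

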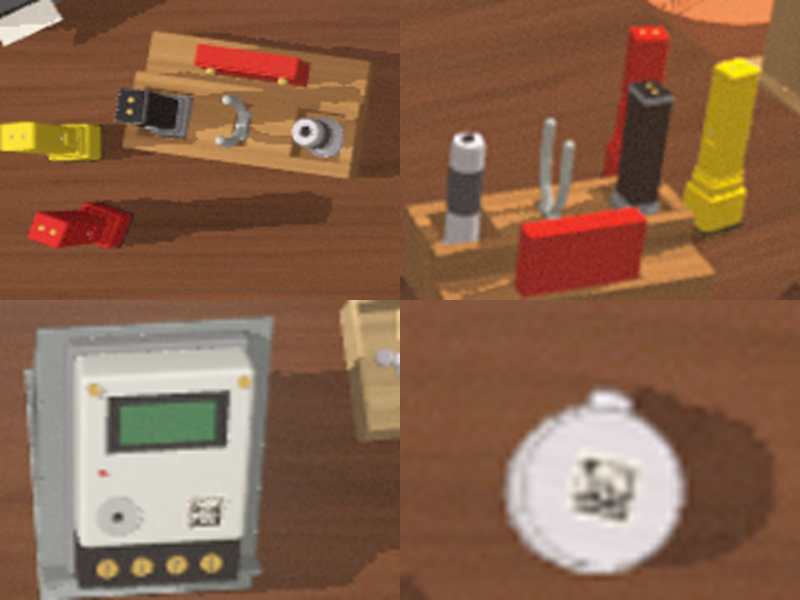

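The crops show the reader's top at about top-view px (139.4,261.8) and scene px (437.5,172.2). The seal code is at top-view (413.6,278.2) and the meter code at (377.1,198.6). I'll turn these into points and look closer with the wrist camera.

```bash
cat > h.py <<'E'
import numpy as np, cv2, pickle
from scipy.spatial.transform import Rotation as R
def T(pos,rpy):
    M=np.eye(4); M[:3,:3]=R.from_euler('xyz',rpy).as_matrix(); M[:3,3]=pos; return M
def wpose(c):  # camera->world
    if 'world_to_cam' in c: return np.linalg.inv(c['world_to_cam'])
    return T(*c['tool'])@c['tool_from_camera']
def ray(c,uv):
    M=wpose(c); d=M[:3,:3]@np.linalg.solve(c['mtx'],[uv[0],uv[1],1]); return M[:3,3],d/np.linalg.norm(d)
def onplane(c,uv,z):
    o,d=ray(c,uv); return o+d*(z-o[2])/d[2]
def tri(*cu):
    A=0;b=0;rs=[ray(c,u) for c,u in cu]
    for o,d in rs: P=np.eye(3)-np.outer(d,d); A=A+P; b=b+P@o
    p=np.linalg.solve(A,b); return p,[round(float(np.linalg.norm((np.eye(3)-np.outer(d,d))@(p-o))),4) for o,d in rs]
def proj(c,p):
    q=np.linalg.inv(wpose(c))@np.append(p,1); q=c['mtx']@q[:3]; return q[:2]/q[2]
def shot(manip,n,f):
    s=manip.state(); c=manip.read_camera(n); c['tool']=(s['tool_pos'],s['ee_rot']); pickle.dump(c,open(f+'.pkl','wb')); cv2.imwrite(f'pics/{f}.png',c['image']); return c
E
python3 - <<'E'
from h import *
from station import manip
d=pickle.load(open('d0.pkl','rb'));t,s=d['top'],d['scene']
np.set_printoptions(precision=4,suppress=True)
print('reader top',tri((t,(139.4,261.8)),(s,(437.5,172.2))))
print('seal',onplane(t,(413.6,278.2),.037),tri((t,(413.6,278.2)),(s,(191,275))))
print('meter code',onplane(t,(377.1,198.6),.132))
a=onplane(t,(136.3,281.6),.075);b=onplane(t,(236.2,294.7),.075);print('stand front',a,b,np.arctan2(-(a-b)[0],(a-b)[1]))
a,b=onplane(t,(338.4,240),.075),onplane(t,(390.6,240),.075);print('meter top?',a,b)
for n,p in [('torch',(216.5,275.5))]: print(n,onplane(t,p,.165))
E
```

```text
reader top (array([0.4965, 0.404 , 0.1875]), [0.0, 0.0])
seal [ 0.4619 -0.2442  0.037 ] (array([ 0.4626, -0.243 ,  0.0342]), [0.0019, 0.0019])
meter code [ 0.6501 -0.1393  0.132 ]
stand front [0.4572 0.4474 0.075 ] [0.4233 0.204  0.075 ] -0.13827118923351686
meter top? [ 0.5571 -0.049   0.075 ] [ 0.5564 -0.1802  0.075 ]
torch [0.466  0.2371 0.165 ]
```

Run:
```python
from h import *
from station import manip
np.set_printoptions(precision=3,suppress=True)
def fin(code,z,L,roll):
    # tool z=-z ; TCP at code+z*(.1+L)
    Rm=R.from_matrix(np.c_[np.cross([0,1,0],-z),[0,1,0],-z])*R.from_euler('z',roll)
    return code+z*(.1+L),Rm.as_euler('xyz')
z=np.array([-np.sin(.73),0,np.cos(.73)])
for r in np.arange(-3,3.2,.5):
    print(r,manip.ik(*fin(np.array([.65,-.139,.132]),z,.135,r)))
psi=1.41
for p in ([.497,.404,.15],[.497,.404,.33],[.462,-.243,.272]): print(manip.ik(p,[np.pi,0,psi]))
manip.goto([.497,.404,.34],[np.pi,0,psi])
shot(manip,'wrist','w1'); print(manip.state()['joints'],manip.state()['time_s'])
```

```text
-3.0 [-0.48  -0.049  2.235  0.858  0.42   0.529]
-2.5 [-0.48  -0.049  2.235  0.858  0.42   1.029]
-2.0 [-0.48  -0.049  2.235  0.858  0.42   1.529]
-1.5 [-0.48  -0.049  2.235  0.858  0.42   2.029]
-1.0 [-0.48  -0.049  2.235  0.858  0.42   2.529]
-0.5 None
0.0 None
0.5 [-0.48  -0.049  2.235  0.858  0.42  -2.254]
1.0 [-0.48  -0.049  2.235  0.858  0.42  -1.754]
1.5 [-0.48  -0.049  2.235  0.858  0.42  -1.254]
2.0 [-0.48  -0.049  2.235  0.858  0.42  -0.754]
2.5 [-0.48  -0.049  2.235  0.858  0.42  -0.254]
3.0 [-0.48  -0.049  2.235  0.858  0.42   0.246]
[ 0.664  0.541  1.648 -0.     0.953  0.825]
[ 0.664  0.356  1.497 -0.     1.289  0.825]
[-0.507  0.223  1.817  0.     1.101 -0.346]
[ 0.663  0.348  1.485 -0.     1.308  0.825] 3.8083
```

View pics/w1.png

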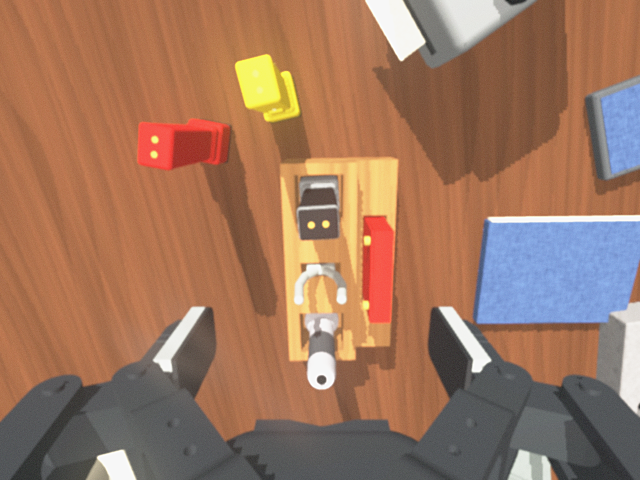

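The wrist view shows the reader's black top face centred at about (319,222) and lined up with the image axes. The torch is at (321,380), the pliers at (320,285), and the red and yellow look-alikes are well off to the upper left.

Run:
```python
from h import *
np.set_printoptions(precision=4,suppress=True)
w=pickle.load(open('w1.pkl','rb'));d=pickle.load(open('d0.pkl','rb'));t,s=d['top'],d['scene']
g=w['image'].max(2)[195:250,285:350]; 
m=(g<75).astype(np.uint8); n,l,st,ce=cv2.connectedComponentsWithStats(m); print(st[1:],ce[1:])
print(tri((w,(319.5,222.5)),(t,(139.4,261.8)),(s,(437.5,172.2))),tri((w,(319.5,222.5)),(t,(139.4,261.8))))
print(onplane(w,(319.5,222.5),.19)); 
print([onplane(w,u,.19) for u in((301,239),(339,237),(299,206),(337,205))])
# stand block edges at z .075
print([onplane(w,u,.075) for u in((281,160),(290,360))], [onplane(w,u,.045) for u in((398,158),(390,347))])
```

```text
[] []
(array([0.4963, 0.4041, 0.1874]), [0.0003, 0.0002, 0.0001]) (array([0.4963, 0.4041, 0.1874]), [0.0003, 0.0003])
[0.4961 0.4048 0.19  ]
[array([0.4785, 0.3933, 0.19  ]), array([0.5102, 0.3898, 0.19  ]), array([0.4819, 0.4211, 0.19  ]), array([0.5126, 0.4169, 0.19  ])]
[array([0.4608, 0.4529, 0.075 ]), array([0.423 , 0.2018, 0.075 ])] [array([0.593 , 0.4312, 0.045 ]), array([0.5564, 0.1798, 0.045 ])]
```

Run:
```python
from h import *
from station import manip
np.set_printoptions(precision=4,suppress=True)
o=[np.pi,0,1.43]
manip.goto([.496,.4043,.26],o)
manip.line_to([.496,.4043,.139],rate=.12)
manip.grab(60); s=manip.state(); print(s['tool_pos'],s['width'],s['grip_force'],s['wrist_force'])
manip.line_to([.496,.4043,.20],rate=.08)
manip.line_to([.496,.4043,.385],rate=.15)
s=manip.state(); print(s['tool_pos'],s['width'],s['grip_force'],s['wrist_force'],s['time_s'])
a=shot(manip,'scene','s2')['image']; b=shot(manip,'top','t2')['image']; c=shot(manip,'wrist','w2')['image']
r=lambda i,x,y,w,h:cv2.resize(i[y:y+h,x:x+w],(400,300))
cv2.imwrite('pics/m2.png',np.vstack([np.hstack([r(a,330,30,200,150),r(b,40,180,240,180)]),np.hstack([r(c,0,0,640,480)]*2)]))
```

```text
[0.4961 0.4046 0.1395] 0.39386146613733797 59.088494181632996 [-1.217   0.653   4.0628]
[0.4956 0.404  0.3837] 0.3961903933196857 58.763651847839355 [ 0.7534  0.3085 -1.1181] 8.2083
```

View pics/m2.png

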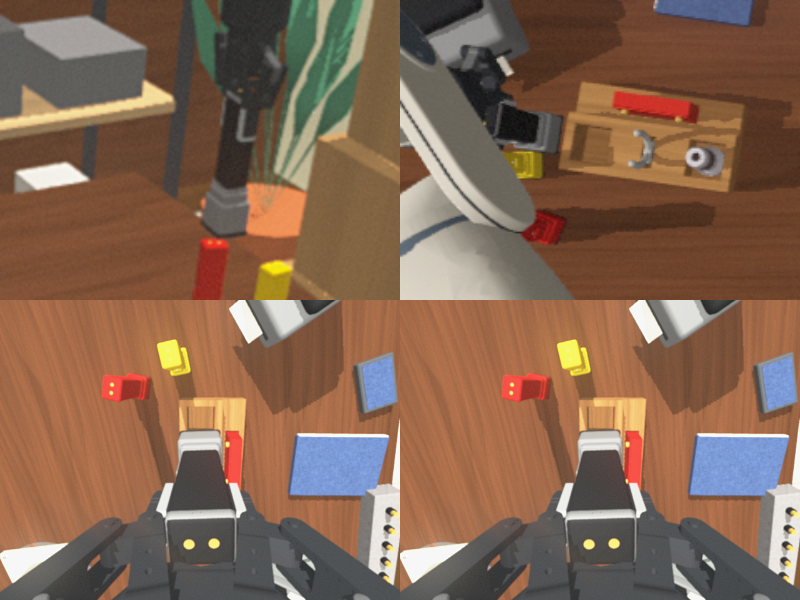

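The reader is held upright by the fingers and its well is empty. The other things in the stand haven't moved. I'll check the in-hand alignment by comparing projected corners with these pictures, then move over the seal.

Run:
```python
from h import *
from station import manip
np.set_printoptions(precision=1,suppress=True)
w,s=[pickle.load(open(f+'.pkl','rb')) for f in('w2','s2')]
M=T(*w['tool'])
for z in(.1245,.0785):
  for x in(-.02,.02):
    for y in(-.023,.023):
      p=(M@[x,y,z,1])[:3]; ps=proj(s,p); pw=proj(w,p)
      print(z,x,y,'scene crop',(ps-[330,30])*2,'wrist crop',pw/1.6+[0,300])
g=cv2.cvtColor(w['image'],cv2.COLOR_BGR2HSV)[190:260,250:390]
m=((g[...,1]<40)&(g[...,2]>60)).astype(np.uint8); n,l,st,ce=cv2.connectedComponentsWithStats(m); k=1+np.argmax(st[1:,4]); print(st[k]+[250,190,0,0,0])
i=manip.ik([.4625,-.2435,.037+.1+.1245],[np.pi,0,1.43-1.17]); print(i)
```

```text
0.1245 -0.02 -0.023 scene crop [199.1 226.2] wrist crop [182.3 460.5]
0.1245 -0.02 0.023 scene crop [215.4 242.1] wrist crop [219.4 460.5]
0.1245 0.02 -0.023 scene crop [228.3 222.7] wrist crop [181.5 428.8]
0.1245 0.02 0.023 scene crop [245.2 238.3] wrist crop [220.1 428.8]
0.0785 -0.02 -0.023 scene crop [203.8 191.6] wrist crop [178.9 475. ]
0.0785 -0.02 0.023 scene crop [220.5 206.9] wrist crop [222.7 475. ]
0.0785 0.02 -0.023 scene crop [233.5 188.2] wrist crop [177.7 437.9]
0.0785 0.02 0.023 scene crop [250.9 203.3] wrist crop [223.8 437.9]
[ 284  208   72   52 2763]
[-0.5  0.2  1.8 -0.   1.1  0.8]
```

Run:
```python
from h import *
from station import manip
np.set_printoptions(precision=4,suppress=True)
o=[np.pi,0,.26]
manip.goto([.4625,-.2435,.385],o)
shot(manip,'wrist','w3')
manip.line_to([.4625,-.2435,.2615],rate=.1)
manip.sleep(2.3); s=manip.state(); print(s['tool_pos'],s['ee_rot'],s['grip_force'],s['time_s'])
a=shot(manip,'wrist','w4')['image']; b=shot(manip,'top','t4')['image']; e=shot(manip,'scene','s4')['image']
r=lambda i,x,y,w,h:cv2.resize(i[y:y+h,x:x+w],(400,300))
c=pickle.load(open('w3.pkl','rb'))['image']
cv2.imwrite('pics/m4.png',np.vstack([np.hstack([r(c,0,0,640,480),r(a,0,0,640,480)]),np.hstack([r(b,315,135,240,180),r(e,120,160,200,150)])]))
```

```text
[ 0.4625 -0.2435  0.2615] [-3.1416 -0.      0.26  ] 58.70511710643768 14.4
```

View pics/m4.png

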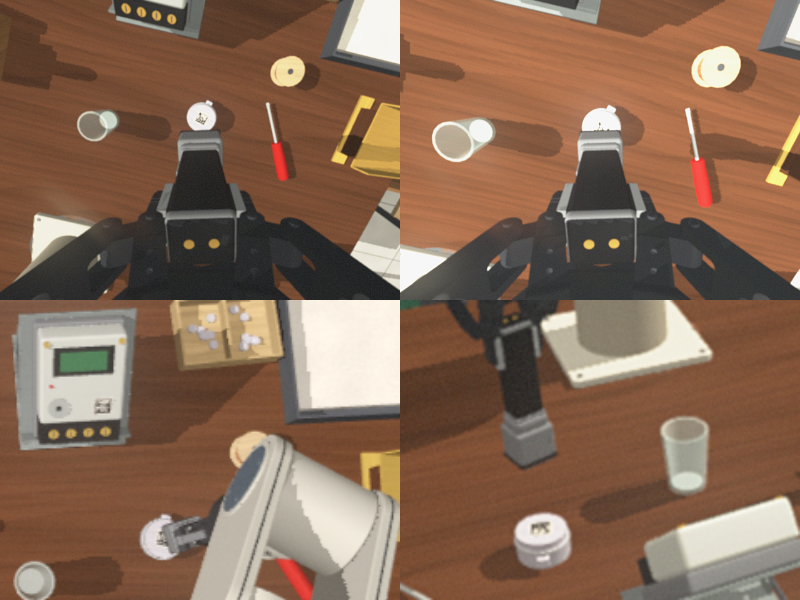

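w3 shows the seal code at about (323,187), just past the reader's head. w4 shows the reader hovering over the seal without touching it, and in the top view the meter looks turned slightly. I'll work out the hover error and the meter's yaw.

Run:
```python
from h import *
np.set_printoptions(precision=4,suppress=True)
d=pickle.load(open('d0.pkl','rb'));t=d['top'];w=pickle.load(open('w3.pkl','rb')); t4=pickle.load(open('t4.pkl','rb'))
print('seal',onplane(w,(323,187),.037),tri((w,(323,187)),(t,(413.6,278.2)),(d['scene'],(190.5,273.5))))
def gold(c,x0,y0,x1,y1,z,amin=4):
    h=cv2.cvtColor(c['image'],cv2.COLOR_BGR2HSV)[y0:y1,x0:x1]
    m=cv2.inRange(h,(12,110,110),(32,255,255)); n,l,st,ce=cv2.connectedComponentsWithStats(m)
    q=[ce[i]+[x0,y0] for i in range(1,n) if st[i,4]>=amin]; q.sort(key=lambda v:v[0])
    return q
a=gold(t,335,205,400,225,.1); b=gold(w,180,0,300,45,.1); print(np.array(a),np.array(b))
if len(a)==len(b):
  P=np.array([tri((t,u),(w,v))[0] for u,v in zip(a,b)]); print(P,[tri((t,u),(w,v))[1] for u,v in zip(a,b)])
  v=P[-1]-P[0];print('yaw',np.arctan2(v[0],-v[1]))
for c,q in((t,a),(w,b)):
  P=[onplane(c,u,.09) for u in q]; v=P[-1]-P[0]; print('yaw',np.arctan2(v[0],-v[1]),P)
```

```text
seal [ 0.4659 -0.2453  0.037 ] (array([ 0.464 , -0.2437,  0.0389]), [0.0026, 0.0021, 0.0017])
[[346.7097 215.3871]
 [357.129  214.5806]
 [367.5357 214.0714]
 [377.8966 213.4828]
 [398.5    222.75  ]] [[182.75    26.5   ]
 [183.1111  42.3333]
 [183.5     31.5   ]
 [189.6923  40.9231]
 [192.5     42.5   ]
 [195.      36.5714]
 [200.4286  43.    ]
 [201.3571  13.1327]
 [206.1     40.7   ]
 [210.2     40.6   ]
 [219.6667  43.8333]
 [225.8031  18.8705]
 [250.0957  24.5745]
 [274.1823  30.2448]]
yaw -0.1466972121108019 [array([ 0.6168, -0.0694,  0.09  ]), array([ 0.6187, -0.0954,  0.09  ]), array([ 0.6199, -0.1214,  0.09  ]), array([ 0.6213, -0.1474,  0.09  ]), array([ 0.5977, -0.1984,  0.09  ])]
yaw 0.22400230318686648 [array([ 0.5996, -0.0551,  0.09  ]), array([ 0.5847, -0.0577,  0.09  ]), array([ 0.5951, -0.0566,  0.09  ]), array([ 0.5879, -0.0643,  0.09  ]), array([ 0.5872, -0.0675,  0.09  ]), array([ 0.5935, -0.0692,  0.09  ]), array([ 0.5889, -0.0758,  0.09  ]), array([ 0.617 , -0.0721,  0.09  ]), array([ 0.5926, -0.0813,  0.09  ]), array([ 0.5939, -0.0855,  0.09  ]), array([ 0.5934, -0.0959,  0.09  ]), array([ 0.6184, -0.098 ,  0.09  ]), array([ 0.6198, -0.1238,  0.09  ]), array([ 0.6212, -0.1497,  0.09  ])]
```

```bash
cat >> h.py <<'E'
def final(code,psi,D,roll=np.pi):
    z=np.array([-np.sin(.73)*np.cos(psi),-np.sin(.73)*np.sin(psi),np.cos(.73)]); y=np.array([-np.sin(psi),np.cos(psi),0])
    Rm=R.from_matrix(np.c_[np.cross(y,-z),y,-z])*R.from_euler('z',roll)
    return code+z*(D+.1245),Rm.as_euler('xyz')
E
python3 - <<'E'
from h import *
from station import manip
np.set_printoptions(precision=4,suppress=True)
d=pickle.load(open('d0.pkl','rb'));t=d['top'];w=pickle.load(open('w3.pkl','rb'))
A=[[346.71,215.39],[357.13,214.58],[367.54,214.07],[377.9,213.48]];B=[[201.36,13.13],[225.8,18.87],[250.1,24.57],[274.18,30.24]]
for a,b in zip(A,B): print(tri((t,a),(w,b)))
code=np.array([.650,-.139,.132]);psi=.055
manip.line_to([.4625,-.2435,.385],rate=.12)
for D in (.22,.19,.17,.14,.1): print(D,manip.ik(*final(code,psi,D)))
for D in (.22,.19,.17,.14):
    if manip.ik(*final(code,psi,D)) is not None:
        manip.goto(*final(code,psi,D)); break
manip.sleep(.2); shot(manip,'wrist','w5'); s=manip.state(); print(D,s['joints'],s['tool_pos'],s['grip_force'],s['time_s'])
E
```

```text
(array([ 0.618 , -0.07  ,  0.0838]), [0.0002, 0.0002])
(array([ 0.6197, -0.0962,  0.0838]), [0.0001, 0.0001])
(array([ 0.621 , -0.1224,  0.0837]), [0.0, 0.0])
(array([ 0.6225, -0.1486,  0.0833]), [0.0, 0.0])
0.22 [-0.6797 -0.2778  2.2028  0.7033  0.7632  0.4285]
0.19 [-0.6333 -0.2141  2.2134  0.7402  0.6791  0.403 ]
0.17 [-0.605  -0.1697  2.218   0.7723  0.6261  0.3782]
0.14 [-0.5662 -0.1008  2.2208  0.8335  0.5519  0.3275]
0.1 [-0.5204 -0.0061  2.2174  0.9434  0.4648  0.2314]
0.22 [-0.6789 -0.2749  2.2     0.7025  0.7638  0.4289] [ 0.4217 -0.1522  0.389 ] 58.750351667404175 16.6917
```

View pics/w5.png

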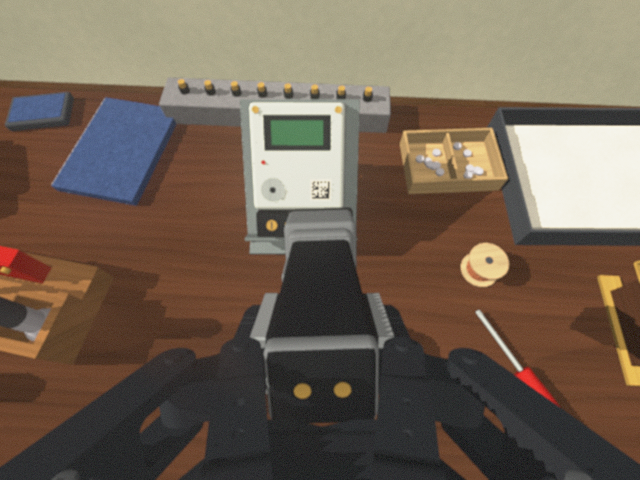

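The code is at about (320,189.5), straight ahead of the reader's head, and the meter's edges run parallel to the image axes. I'll triangulate it against the top view, then close in to 10 cm.

Run:
```python
from h import *
from station import manip
np.set_printoptions(precision=4,suppress=True)
t=pickle.load(open('d0.pkl','rb'))['top'];w=pickle.load(open('w5.pkl','rb'))
code,e=tri((t,(377.1,198.6)),(w,(320,189.5))); psi=.056; print(code,e)
assert np.linalg.norm(code-[.65,-.139,.132])<.015
p,o=final(code,psi,.1)
manip.line_to(p,rate=.08,attitude=o); manip.sleep(.7)
s=manip.state(); print(s['tool_pos']-p,s['ee_rot']-o,s['grip_force'],s['wrist_force'],s['time_s'])
M=T(s['tool_pos'],s['ee_rot']); print('code in tool',np.linalg.inv(M)@np.append(code,1))
a=shot(manip,'wrist','w6')['image'];b=shot(manip,'top','t6')['image'];e=shot(manip,'scene','s6')['image']
r=lambda i,x,y,w,h:cv2.resize(i[y:y+h,x:x+w],(400,300))
cv2.imwrite('pics/m6.png',np.vstack([np.hstack([r(a,0,0,640,480),r(b,240,120,240,180)]),np.hstack([r(e,180,130,240,180),r(e,0,0,640,480)])]))
```

```text
[ 0.6495 -0.1389  0.1351] [0.0001, 0.0001]
[-0.  0. -0.] [-6.2831  0.     -0.0001] 58.75202536582947 [ 0.3943 -0.2818 -0.3488] 19.0083
code in tool [0.     0.     0.2245 1.    ]
```

View pics/m6.png

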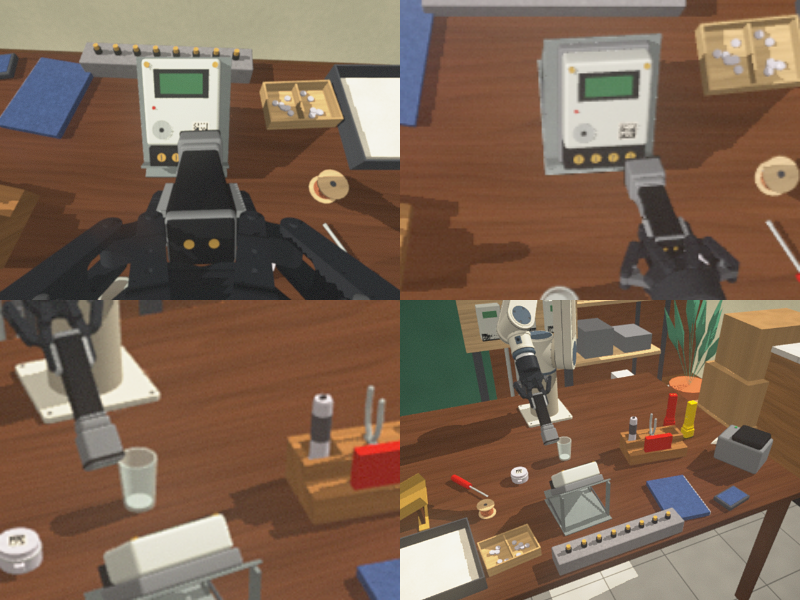

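The reader is in line with the meter code, about 10 cm away and firmly held, and everything else is undisturbed.

```bash
python3 -c "
from station import manip
print(manip.sign_off())"
```

```text
the job is handed in; nothing more can be done
None
```

I handed the job in after about 19 of the 45 s, with no verdict returned: the reader was held over the seal code from about 10 cm for 2.3 s, and it ended held steady and square, about 10 cm from the meter code, with no contact or disturbance seen in the pictures.

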